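# Make up a specimen mould on its stand

### The arm

A 6-joint arm with a two-finger parallel gripper is mounted at the origin on the work surface. World frame = base frame: x ahead of the robot, y to its left, z up, the work surface at z = 0. Lengths are in m, angles in rad, forces in N, time in s.
With the tool pointing down it reaches from about 0.375 to 0.9 m from the base axis. Payload 3.1 kg.
Tool frame: the origin (TCP) lies midway between the tips of the shut fingers; the grasp point (between the pads) lies 19 mm behind it; z points along the fingers, y is the line along which they close (so a half turn about z gives the same grasp; the last joint's range is limited). The gripper opens to 87 mm and grips with 3 to 60 N. Pads are 19 mm wide; open, the fingers measure 117 mm over their backs; the gripper's body (75 mm by 190 mm) begins 51 mm behind the grasp point.
Start: joints at [-1.337, 0.527, 1.433, -0, 1.181, -0.178], TCP at [0.251, -0.572, 0.188] pointing down, gripper open.
Joint ranges: [-3.08, 3.08], [-0.75, 2.2], [0.22, 2.44], [-1.43, 4.57], [0, 2.65], [-2.85, 2.85]. Speed limits (rad/s): [2.79, 2.79, 3.14, 3.14, 3.14, 3.14].

### API

Orientations are given as a unit quaternion [x, y, z, w].
In Python, from rig import robot gives the robot as it stands.
- The arm moves only by the shell command python3 -m jog 'ROWS' [FORCE]. ROWS is a JSON object of lists of equal length, an entry for each row: "dp": the shift along the tool's x, y, z in mm, a list of three; "delta_rot": the turn, a rotation vector about the tool's x, y, z in rad, a list of three; "gripper": the opening, from -1 (shut) to 1 (fully open). A call has 1 to 12 rows; each row is the pose to reach, as a shift and turn from the pose commanded when the call began, along the tool's axes at that moment; what a row does not reach only later rows make up. A row lasts 1/10 s, in which the tool goes at most 50 mm and 8.59 degrees, less where a joint would pass 70% of its speed; a pose out of reach is approached as far as the arm can. A call with a gripper value outside its range is refused whole. The fingers move at their own pace and stop on an object; FORCE is the grip in N (left out, the last holds). Time passes only in rows, so rows that repeat a pose let the fingers close. It gives the time, the measured TCP pose, the force, the opening and the grip force at its end, in the units of the state.
- robot.get_obs(): the state, without advancing time (a new reading comes with each control period).
- robot.camera(name): name is "scene" or "top" or "wrist"; returns the picture (420x560x3 uint8, red, green, blue); there is no depth.
- robot.camera_model(name): a dict with "fx", "fy", "cx", "cy" (pixels), "xyz" and "orientation" of the camera in the world; the wrist camera has in their place "T_tool_cam" (4x4, takes a point from camera to tool coordinates, whose origin is the TCP and whose axes are the flange's). Camera axes: x right, y down, z forward; pixel columns grow to the right and rows downward; lengths in m; the calibration is good to about 2 mm. The wrist camera is an equidistant fisheye: a pixel r from the principal point sees the ray r / f radians off the axis. A picture is of the moment at which its call begins: read the wrist's pose just before it. camera_model takes no time and is no camera call.
- robot.hand_in(): hands the job in; it is judged then, once.
Trained networks look in the newest picture that a camera, given by its name, has taken for a name from the list of things; names that differ only in an ending like _2 or _b are one class to them, and where a whole thing is asked for, a point or a joint stands for the part that bears it (a point fixed in the world has none). Each returns a list of dicts, best first, with "score" (0 to 1); they miss things now and then, are a little off and sometimes report something else, mostly with a low value. They report only what shows in the picture. A call takes as long as a camera call.
- robot.search_frame(name, camera): "rect" ([left, top, right, bottom] in pixels, round what is visible of it).
The state is a dict: "time": time; "q": joint angles; "joint_velocities": joint speeds; "joint_torque": joint torques, N m; "position": TCP position; "tool_rot": TCP orientation; "ft_force": force on the tool from outside, world axes, zero at the start; "moment": the same for the moment, N m; "grip_width": finger opening in m; "grip_force": force on a finger pad.
Only numpy, scipy, OpenCV 4.12 (cv2) and the standard library are available. Lean on these libraries where they do the work, as an engineer would, in place of code of your own. Each camera call takes 0.05 s, during which the arm holds its last target. There are 200 camera calls.

### The job

Make up the casting mould on the mould stand: slide the blue height ring down over the brass shaft until it lies flat on the plate, then slide the white sleeve over the shaft until it rests squarely on the blue ring, and then stand the steel specimen upright on top of the shaft, in the middle of the sleeve. Lower each part all the way down by hand instead of letting it drop, and leave the black sleeve, the bottle, the jar and the red finished mount where they stand.

Things in the scene. Friction and masses are not known exactly. Their poses are not given: they have to be found in the camera images.
- mould_stand: fixed aluminium plate 150 (its x) x 76 (y) x 12 mm; origin at the centre of its underside, z up. Central brass shaft, diameter 30, from 12 to 42 mm above the origin, top 2.5 mm chamfered to diameter 25. Two steel posts, diameter 10 (nuts 15 at their tops), up to 70 mm above the origin at x = +-55 mm: fingers fit beside the shaft along the plate's y, not its x
- shaft_top (a point): centre of the brass shaft's flat top, 42 mm above the underside of the stand
- tray: fixed square teal tray, 200 x 200 mm, floor 4 mm thick, rim 10 mm high above the bench; origin at the centre of its underside, x and y along its sides. Height ring, white sleeve, black sleeve and specimen stand on its floor, one near each of x, y = +-40 mm, in any order
- height_ring: loose blue plastic ring, outer diameter 41, bore 32.5, height 12 mm; origin at the centre of its underside, z along its axis; lies flat in the tray
- white_sleeve: loose white plastic sleeve (tube open at both ends), outer diameter 41, bore 32.5, height 45 mm; origin at the centre of its lower end, z along its axis; stands in the tray
- specimen: loose steel bar, 14 x 14 x 50 mm, standing on end in the tray; origin at the centre of its underside, z up its length, x and y square to its sides
- black_sleeve: bystander: loose black sleeve, outer diameter 41, bore only 25 (does not fit), height 45 mm; origin at the centre of its lower end; stands in the tray
- resin_bottle: bystander: loose amber bottle, diameter 52, height 115 mm; origin at the centre of its underside; stands on the bench between the stand and the tray
- hardener_jar: bystander: loose white jar with a blue lid, diameter 44, height 58 mm; origin at the centre of its underside; stands on the bench about 110 mm from the shaft, on the -y side of the stand
- finished_mount: bystander: loose red disc with a steel face, diameter 30, height 20 mm; origin at the centre of its underside; lies on the bench about 105 mm from the shaft, on the +y side of the stand
- levelling_press: fixed white hand press, foot diameter 116, height 212 mm; origin at the centre of its underside; an obstacle on the robot's right

How it is judged:
On the way, in this order (a step that is already met when the one before it is completed fails the run):
1. the blue height ring lies flat on the plate, round the shaft (z of height_ring in the frame of mould_stand between 0.009 and 0.015 m and horizontal distance between height_ring and shaft_top below 0.003 m and angle between height_ring's own z axis and vertical below 0.06 rad), for 0.2 s.
2. the white sleeve is round the shaft, squarely on the height ring (all of step 1 and z of white_sleeve in the frame of mould_stand between 0.021 and 0.027 m and horizontal distance between white_sleeve and shaft_top below 0.003 m and angle between white_sleeve's own z axis and vertical below 0.06 rad), for 0.2 s.
3. the specimen stands upright on the shaft, in the middle of the sleeve (all of step 2 and z of specimen in the frame of mould_stand between 0.039 and 0.0455 m and horizontal distance between specimen and shaft_top below 0.006 m and angle between specimen's own z axis and vertical below 0.08 rad), for 0.2 s.
At the end, for the whole second after the job is handed in: Ring flat on the plate and sleeve on the ring (heights within 3 mm, within 3 mm of the shaft's axis, upright to 0.06 rad); specimen on the shaft's top (height -3 to +3.5 mm, within 6 mm of the axis, upright to 0.08 rad); all slower than 0.02 m/s (all of step 3 and linear speed of each of height_ring, white_sleeve, specimen below 0.02 m/s); the robot touches nothing.
It fails at once if resin bottle shifted by over 15 mm or tipped over 0.3 rad (distance of resin_bottle from where it was at the start of the episode above 0.015 m or angle between resin_bottle's own z axis and vertical above 0.3 rad).
It fails at once if hardener jar shifted by over 15 mm or tipped over 0.3 rad (distance of hardener_jar from where it was at the start of the episode above 0.015 m or angle between hardener_jar's own z axis and vertical above 0.3 rad).
It fails at once if finished mount shifted by over 15 mm or tipped over 0.3 rad (distance of finished_mount from where it was at the start of the episode above 0.015 m or angle between finished_mount's own z axis and vertical above 0.3 rad).
It fails at once if black sleeve shifted by over 15 mm or tipped over 0.3 rad (distance of black_sleeve from where it was at the start of the episode above 0.015 m or angle between black_sleeve's own z axis and vertical above 0.3 rad).
It fails at once if a ring, sleeve or specimen dropped: faster than 0.4 m/s within the last 25 mm above its seat ((horizontal distance between height_ring and shaft_top below 0.01 m and z of height_ring in the frame of mould_stand between 0.01 and 0.037 m and linear speed of height_ring above 0.4 m/s) or (horizontal distance between white_sleeve and shaft_top below 0.01 m and z of white_sleeve in the frame of mould_stand between 0.022 and 0.049 m and linear speed of white_sleeve above 0.4 m/s) or (horizontal distance between specimen and shaft_top below 0.01 m and z of specimen in the frame of mould_stand between 0.04 and 0.067 m and linear speed of specimen above 0.4 m/s)).
It also fails if it takes over 72 s, if anything falls off the work surface, if the arm or the gripper's body presses on something with over 40 N, if the wrist force passes 120 N, or if a joint passes its speed limit or range.

## Working session

There is one attempt and no reset: what is moved stays moved. The work goes in short steps, Python scripts to look and compute and a shell command to move; the robot and the scene stay as the last step left them, time stands still between calls to the robot, and variables do not carry over. Pictures are saved under pics/ and viewed, at most 10 in all, crops included, and the job is handed in when it is done.

```bash
ls; mkdir -p pics; cat > h.py <<'E'
import numpy as np,cv2
from rig import robot
from scipy.spatial.transform import Rotation as R
def snap(cam,fn=None):
    o=robot.get_obs(); im=robot.camera(cam)
    if fn: cv2.imwrite('pics/'+fn,im[:,:,::-1])
    return o,im
def ray(cam,uv,o=None):
    m=robot.camera_model(cam); uv=np.array(uv,float)
    x=(uv[0]-m['cx'])/m['fx']; y=(uv[1]-m['cy'])/m['fy']
    if cam=='wrist':
        T=np.eye(4);T[:3,:3]=R.from_quat(o['tool_rot']).as_matrix();T[:3,3]=o['position'];T=T@np.array(m['T_tool_cam'])
        r=np.hypot(x,y)+1e-12; d=np.array([np.sin(r)*x/r,np.sin(r)*y/r,np.cos(r)])
        return T[:3,3],T[:3,:3]@d
    d=np.array([x,y,1.]);d/=np.linalg.norm(d)
    return np.array(m['xyz']),R.from_quat(m['orientation']).as_matrix()@d
def atz(cam,uv,z,o=None):
    p,d=ray(cam,uv,o); return p+d*(z-p[2])/d[2]
def proj(cam,P,o=None):
    m=robot.camera_model(cam);P=np.atleast_2d(P)
    if cam=='wrist':
        T=np.eye(4);T[:3,:3]=R.from_quat(o['tool_rot']).as_matrix();T[:3,3]=o['position'];T=T@np.array(m['T_tool_cam'])
        c=(P-T[:3,3])@T[:3,:3]; rr=np.hypot(c[:,0],c[:,1])+1e-12; th=np.arctan2(rr,c[:,2])
        return np.c_[m['cx']+m['fx']*th*c[:,0]/rr, m['cy']+m['fy']*th*c[:,1]/rr]
    c=(P-np.array(m['xyz']))@R.from_quat(m['orientation']).as_matrix()
    return np.c_[m['cx']+m['fx']*c[:,0]/c[:,2],m['cy']+m['fy']*c[:,1]/c[:,2]]
def tri(rays):
    A=np.zeros((3,3));b=np.zeros(3)
    for p,d in rays:
        M=np.eye(3)-np.outer(d,d);A+=M;b+=M@p
    return np.linalg.solve(A,b)
E
python3 - <<'E'
from h import *
np.set_printoptions(precision=4,suppress=True)
for c in('scene','top'):
    snap(c,c+'0.png'); m=robot.camera_model(c);print(c,m)
    for n in 'mould_stand shaft_top tray height_ring white_sleeve specimen black_sleeve resin_bottle hardener_jar finished_mount levelling_press'.split():
        print(n,[(np.round(r['rect'],1).tolist(),round(r['score'],2)) for r in robot.search_frame(n,c)[:3]])
print(robot.camera_model('wrist')); print(robot.get_obs())
E
```

```text
pics
scene {'fx': 416.3673783490937, 'fy': 416.3673783490937, 'cx': 280.6625987670087, 'cy': 208.19762180279457, 'xyz': array([1.0925, 0.3424, 0.8001]), 'orientation': array([ 0.3929,  0.8365, -0.3424, -0.1691])}
mould_stand [([210.4, 196.5, 270.9, 249.5], 0.57)]
shaft_top [([205.1, 201.3, 269.5, 245.9], 0.84)]
tray [([337.8, 245.6, 458.0, 356.3], 0.56)]
height_ring [([416.3, 284.8, 434.6, 302.0], 0.59)]
white_sleeve [([386.2, 255.8, 403.1, 281.9], 0.76)]
specimen [([372.4, 284.1, 380.3, 296.0], 0.47)]
black_sleeve [([367.7, 282.7, 381.1, 299.0], 0.54)]
resin_bottle [([301.6, 223.4, 323.2, 261.6], 0.76)]
hardener_jar [([204.0, 182.3, 223.6, 209.5], 0.54)]
finished_mount [([252.5, 246.9, 264.4, 262.4], 0.54)]
levelling_press [([170.4, 80.8, 209.8, 158.8], 0.72)]
top {'fx': 437.91589617621236, 'fy': 437.91589617621236, 'cx': 279.76841101727007, 'cy': 211.67078084345914, 'xyz': array([ 0.3932, -0.1202,  1.2041]), 'orientation': array([ 0.7066, -0.7054,  0.0449, -0.0338])}
mould_stand [([279.1, 162.7, 316.2, 220.4], 0.84)]
shaft_top [([282.9, 161.7, 319.7, 218.7], 0.92)]
tray [([121.0, 1
[... 622 characters left out ...]
, 'T_tool_cam': array([[-0.0004, -0.952 , -0.3061,  0.0843],
       [ 1.    , -0.0004,  0.    , -0.0003],
       [-0.0001, -0.3061,  0.952 , -0.1964],
       [ 0.    ,  0.    ,  0.    ,  1.    ]])}
{'time': 1.2, 'q': array([-1.3365,  0.5275,  1.4327, -0.    ,  1.1814, -0.1785]), 'joint_velocities': array([-0.0003, -0.0011, -0.0023,  0.0004,  0.0012,  0.001 ]), 'joint_torque': array([ -0.0001, -44.0024, -17.6983,   0.0635,   0.0505,  -0.    ]), 'position': array([ 0.2507, -0.5725,  0.1879]), 'tool_rot': array([ 0.9788,  0.2049, -0.    , -0.    ]), 'ft_force': array([-0.4363,  0.7132, -0.7152]), 'moment': array([-0.0102, -0.0444, -0.0128]), 'grip_force': 0.0, 'grip_width': 0.08743480126327387}
```

```bash
python3 - <<'E'
import cv2
a=cv2.imread('pics/top0.png')[140:260,90:490];b=cv2.imread('pics/scene0.png')[160:370,180:480]
a=cv2.resize(a,(800,240),interpolation=cv2.INTER_CUBIC);b=cv2.resize(b,(514,360),interpolation=cv2.INTER_CUBIC)
b=cv2.copyMakeBorder(b,0,0,0,286,cv2.BORDER_CONSTANT)
cv2.imwrite('pics/c0.png',cv2.vconcat([a,b]))
E
```

```text
(no output)
```

View pics/c0.png

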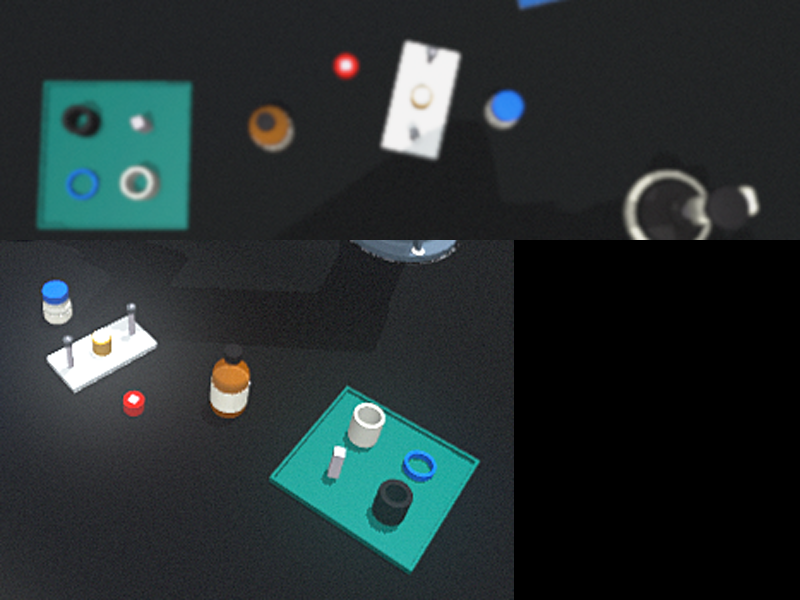

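The tray holds the black sleeve (top-left), specimen (top-right), ring (bottom-left) and white sleeve (bottom-right). The detector confused the specimen with the ring or black sleeve in places, so I'll rely on positions I can confirm by eye. The stand is at about (300,188) in the top image.

```bash
python3 - <<'E'
from h import *
np.set_printoptions(precision=4,suppress=True)
def f(x,y):return (90+x/2,140+y/2)
def s(x,y):return (180+x*300/514,160+(y-240)*300/514)
for n,t,c,z in [('shaft',f(421,93),s(102,337),.042),('ring',f(82,184),s(420,465),.016),('sleeve',f(138,181),s(368,412),.049),('spec',f(137,121),s(340,452),.054),('black',f(79,118),s(396,491),.049),('bottle',f(265,118),s(233,353),.115),('jar',f(508,106),s(56,289),.058),('mount',f(346,65),s(134,398),.02)]:
    print(n,atz('top',t,z),atz('scene',c,z),tri([ray('top',t),ray('scene',c)]))
for p in [(405,41),(460,51),(437,158),(382,148)]: print(atz('top',f(*p),.012))
for p in [(42,81),(192,82),(188,230),(37,228)]: print(atz('top',f(*p),.01))
E
```

```text
shaft [ 0.5915 -0.1942  0.042 ] [ 0.5915 -0.1887  0.042 ] [ 0.5906 -0.1927  0.039 ]
ring [0.4698 0.263  0.016 ] [0.476  0.2676 0.016 ] [0.4701 0.2663 0.0079]
sleeve [0.4718 0.1793 0.049 ] [0.4693 0.1806 0.049 ] [0.4712 0.1799 0.0504]
spec [0.5507 0.1818 0.054 ] [0.5527 0.1851 0.054 ] [0.5507 0.1836 0.0504]
black [0.5552 0.2597 0.049 ] [0.5551 0.2648 0.049 ] [0.5546 0.2626 0.0464]
bottle [0.5466 0.0062 0.115 ] [0.551  0.0125 0.115 ] [0.5467 0.0082 0.1086]
jar [ 0.5717 -0.3086  0.058 ] [ 0.5732 -0.3015  0.058 ] [ 0.571  -0.3077  0.0534]
mount [ 0.6338 -0.0927  0.02  ] [ 0.634  -0.0891  0.02  ] [ 0.6334 -0.0915  0.0177]
[ 0.6696 -0.1742  0.012 ]
[ 0.6558 -0.2506  0.012 ]
[ 0.5066 -0.2177  0.012 ]
[ 0.5202 -0.1424  0.012 ]
[0.6118 0.3251 0.01  ]
[0.6112 0.1195 0.01  ]
[0.4082 0.12   0.01  ]
[0.4107 0.3231 0.01  ]
```

```bash
python3 -m jog '{"dp":[[0,0,-45],[0,0,-80],[40,-22,-80],[80,-44,-80],[120,-66,-80],[165,-90,-80],[210,-115,-80],[255,-140,-80],[300,-164,-80],[345,-189,-80],[390,-213,-80],[430,-235,-80]],"delta_rot":[[0,0,0],[0,0,0],[0,0,0.06],[0,0,0.12],[0,0,0.18],[0,0,0.25],[0,0,0.31],[0,0,0.37],[0,0,0.43],[0,0,0.5],[0,0,0.56],[0,0,0.62]],"gripper":[1,1,1,1,1,1,1,1,0.4,0.4,0.4,0.4]}' 20 && python3 -m jog '{"dp":[[0,0,0],[0,0,0],[0,0,0],[0,0,0]],"delta_rot":[[0,0,0],[0,0,0],[0,0,0],[0,0,0]],"gripper":[0.4,0.4,0.4,0.4]}'; python3 - <<'E'
from h import *
np.set_printoptions(precision=4,suppress=True)
o,im=snap('wrist','w1.png')
print(o['position'],o['tool_rot'],o['joint_velocities'])
for n in ['shaft_top','hardener_jar','finished_mount']:print(n,[(np.round(r['rect'],1).tolist(),round(r['score'],2)) for r in robot.search_frame(n,'wrist')[:2]])
print(proj('wrist',[[.5906,-.1927,.042]],o))
E
```

```text
time: 2.4
position: [0.5495, -0.1854, 0.2681]
tool_rot: [0.995, -0.105, 0.0, 0.0]
ft_force: [1.3, -0.8, -0.5]
grip_width: 0.0646
grip_force: 0.0
time: 2.8
position: [0.5476, -0.1885, 0.2678]
tool_rot: [0.995, -0.104, -0.0, 0.0]
ft_force: [-0.7, -0.5, 0.1]
grip_width: 0.0615
grip_force: 0.0
[ 0.5476 -0.1885  0.2678] [ 0.9945 -0.1044 -0.0002  0.0001] [-0.0053 -0.0012 -0.0001  0.0026  0.0012  0.003 ]
shaft_top [([247.1, 88.6, 304.9, 197.0], 0.58)]
hardener_jar [([340.6, 126.4, 379.6, 160.6], 0.77)]
finished_mount [([187.7, 116.4, 207.6, 140.2], 0.73)]
[[273.7656 144.9957]]
```

View pics/w1.png

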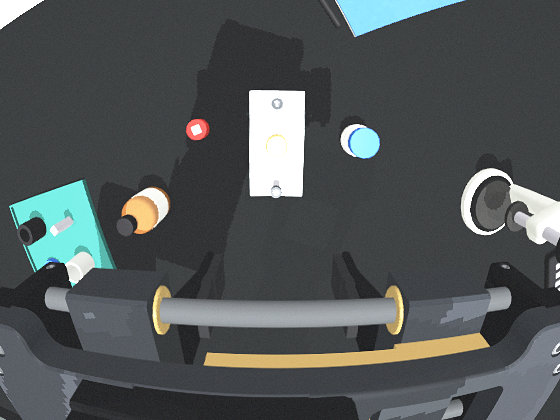

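The wrist view shows the stand square to the tool. The shaft is at (276,144), the posts at (277,103) and (276,191), the mount at (198,129) and the jar at (361,141). All of these agree with the coarse positions. Next I'll take a lower second view for triangulation.

```bash
python3 -m jog '{"dp":[[0,0,40],[0,0,80],[0,0,110],[0,0,110],[0,0,110]],"delta_rot":[[0,0,0],[0,0,0],[0,0,0],[0,0,0],[0,0,0]],"gripper":[0.4,0.4,0.4,0.4,0.4]}'; python3 - <<'E'
from h import *
o,im=snap('wrist','w2.png')
print(o['position'],o['tool_rot'])
a=cv2.imread('pics/w1.png')[80:210,230:330];b=im[40:240,180:380,::-1]
c=proj('wrist',[[.5906,-.1927,.042]],o)[0];print(c)
cv2.imwrite('pics/c2.png',cv2.hconcat([cv2.resize(a,(400,520),interpolation=cv2.INTER_CUBIC),cv2.resize(b,(400,400),interpolation=cv2.INTER_CUBIC)] if 0 else [cv2.copyMakeBorder(cv2.resize(a,(300,390)),0,60,0,0,0),cv2.resize(b,(450,450),interpolation=cv2.INTER_CUBIC)]))
E
```

```text
time: 3.5
position: [0.5486, -0.1877, 0.1581]
tool_rot: [0.995, -0.104, -0.0, -0.0]
ft_force: [0.4, -0.2, 0.2]
grip_width: 0.0611
grip_force: 0.0
[ 0.54862194 -0.1877389   0.15814674] [ 9.94601620e-01 -1.03767121e-01 -4.32448881e-05 -1.70183337e-05]
[273.65442662 156.84730809]
```

View pics/c2.png

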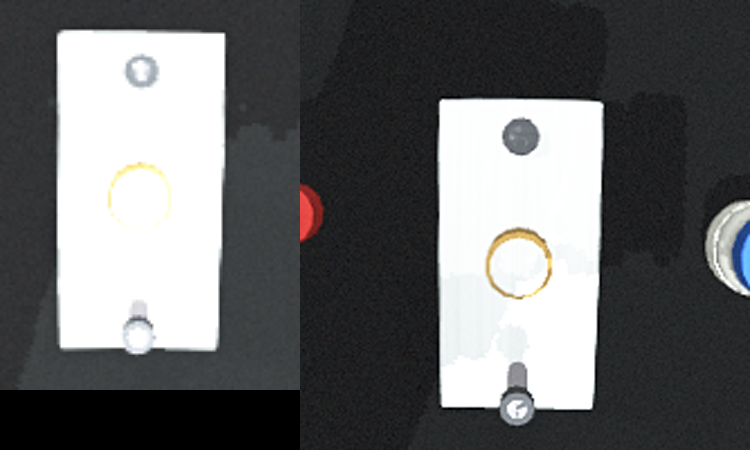

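```bash
python3 - <<'E'
from h import *
np.set_printoptions(precision=4,suppress=True)
o1=dict(position=[.5476,-.1885,.2678],tool_rot=[.9945,-.1044,-.0002,.0001]);o=robot.get_obs()
g=lambda x,y:(180+(x-300)/2.25,40+y/2.25)
f=lambda x,y:(230+x/3,80+y/3)
a=g(519.5,265.5);b=f(141,196)
print('tri',tri([ray('wrist',a,o),ray('wrist',b,o1)]),atz('wrist',a,.042,o),atz('wrist',b,.042,o1))
for G,oo,P in((g,o,[(438,100),(603,101),(594,409),(440,408)]),(f,o1,[(58,31),(225,33),(217,349),(60,350)])):
    C=np.array([atz('wrist',G(*p),.012,oo) for p in P])[:,:2]
    d=(C[0]+C[1]-C[2]-C[3]);e=C[0]+C[3]-C[1]-C[2]
    print(C.mean(0),np.linalg.norm(d)/2,np.linalg.norm(e)/2,np.arctan2(d[1],d[0]),np.arctan2(-e[0],e[1]))
E
```

```text
tri [ 0.5877 -0.1963  0.0264] [ 0.5898 -0.1967  0.042 ] [ 0.5892 -0.1966  0.042 ]
[ 0.5894 -0.1962] 0.14978948739868111 0.07647100898126208 -0.21954881340940924 -0.21460664088222167
[ 0.5879 -0.1958] 0.15018070328569658 0.07563105910245062 -0.21944539115645545 -0.21275196693950033
```

```bash
python3 -m jog '{"dp":[[0,0,-45],[0,0,-92],[-25,-40,-92],[-50,-80,-92],[-75,-120,-92],[-100,-160,-92],[-125,-200,-92],[-150,-240,-92],[-175,-280,-92],[-200,-322,-92],[-220,-354,-92],[-230,-370,-92]],"delta_rot":[[0,0,0],[0,0,0],[0,0,0],[0,0,0],[0,0,0],[0,0,0],[0,0,0],[0,0,0],[0,0,0],[0,0,0],[0,0,0],[0,0,0]],"gripper":[0.4,0.4,0.4,0.4,0.4,0.4,0.4,0.4,0.4,0.4,0.4,0.4]}' && python3 -m jog '{"dp":[[0,0,0],[0,0,0],[0,0,0]],"delta_rot":[[0,0,0],[0,0,0],[0,0,0]],"gripper":[0.4,0.4,0.4]}'; python3 - <<'E'
from h import *
o,im=snap('wrist','w3.png');import json
json.dump({k:list(o[k]) for k in('position','tool_rot')},open('o3.json','w'))
E
python3 -m jog '{"dp":[[0,0,40],[0,0,80],[0,0,100],[0,0,100],[0,0,100]],"delta_rot":[[0,0,0],[0,0,0],[0,0,0],[0,0,0],[0,0,0]],"gripper":[0.4,0.4,0.4,0.4,0.4]}'; python3 - <<'E'
from h import *
o,im=snap('wrist','w4.png');import json
json.dump({k:list(o[k]) for k in('position','tool_rot')},open('o4.json','w'))
a=cv2.imread('pics/w3.png')[50:310,90:470];b=cv2.imread('pics/w4.png')[10:310,60:460]
for n in ['height_ring','white_sleeve','specimen','black_sleeve']:print(n,[(np.round(r['rect'],1).tolist(),round(r['score'],2)) for r in robot.search_frame(n,'wrist')[:2]])
cv2.imwrite('pics/c4.png',cv2.resize(b,(800,600),interpolation=cv2.INTER_CUBIC))
E
```

```text
time: 4.75
position: [0.3994, 0.2252, 0.2526]
tool_rot: [0.995, -0.102, 0.002, -0.001]
ft_force: [-1.1, 0.2, 1.1]
grip_width: 0.0607
grip_force: 0.0
time: 5.05
position: [0.4006, 0.2216, 0.2509]
tool_rot: [0.995, -0.104, 0.001, -0.0]
ft_force: [-0.2, 0.0, -0.6]
grip_width: 0.0608
grip_force: 0.0
time: 5.6
position: [0.4004, 0.2217, 0.1502]
tool_rot: [0.995, -0.104, 0.0, -0.0]
ft_force: [-0.4, 0.8, 0.0]
grip_width: 0.0607
grip_force: 0.0
height_ring [([206.4, 119.0, 245.3, 157.5], 0.72)]
white_sleeve [([279.6, 99.8, 327.6, 143.8], 0.65)]
specimen [([277.0, 31.0, 296.7, 55.5], 0.77)]
black_sleeve [([175.9, 32.7, 226.9, 77.6], 0.95)]
```

View pics/c4.png

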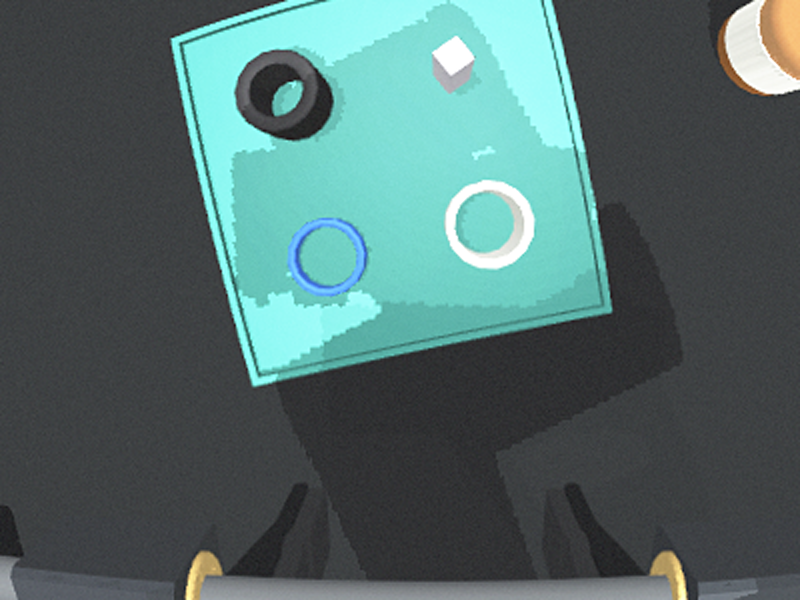

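View pics/w3.png

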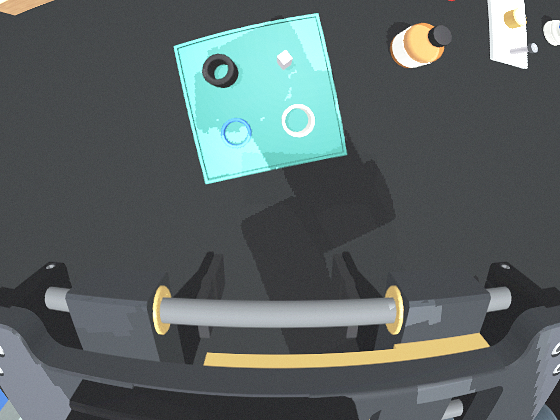

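```bash
python3 - <<'E'
from h import *
import json
np.set_printoptions(precision=4,suppress=True)
O={k:json.load(open(f'o{k}.json')) for k in(3,4)}
G={'ring':((237,132),(224.3,138)),'sleeve':((298,121),(305,122.5)),'spec':((285,58),(287.3,38.7))}
H={'ring':.016,'sleeve':.049,'spec':.054}
def blob(im,m,c):
    n,l,s,ce=cv2.connectedComponentsWithStats(m.astype(np.uint8)); 
    i=min((i for i in range(1,n) if s[i,4]>30),key=lambda i:np.hypot(*(ce[i]-c)))
    cs,_=cv2.findContours((l==i).astype(np.uint8),cv2.RETR_EXTERNAL,cv2.CHAIN_APPROX_NONE)
    k=max(cs,key=len); return k
for n in G:
    rs=[]
    for j,k in enumerate((3,4)):
        im=cv2.imread(f'pics/w{k}.png').astype(int);b,g,r=im[...,0],im[...,1],im[...,2]
        m={'ring':(b-g>50)&(b-r>60),'sleeve':(r>225)&(g>225),'spec':(r>205)&(abs(r-b)<40)}[n]
        K=blob(im,m,G[n][j]); 
        c=cv2.fitEllipse(K)[0] if n!='spec' else K.reshape(-1,2).mean(0); x,y,w,h=cv2.boundingRect(K)
        c=np.array(c)
        print(n,k,c,(x,y,w,h),atz('wrist',c,H[n],O[k]))
        rs.append(ray('wrist',c,O[k]))
        # size & yaw
        P=np.array([atz('wrist',p,H[n],O[k])[:2] for p in K.reshape(-1,2)])
        print('   rect',cv2.minAreaRect(((P-P.mean(0))*1e3).astype(np.float32)))
    print('  tri',tri(rs))
o=O[4]
for p in [(456,37),(475,58),(452,75),(434,62)]:print(atz('wrist',(60+p[0]/2,10+p[1]/2),.054,o))
E
```

```text
ring 3 [236.0356 132.531 ] (223, 121, 12, 24) [0.4705 0.2631 0.016 ]
   rect ((-0.4071979522705078, -1.5236291885375977), (14.777463912963867, 30.84123420715332), 76.97510528564453)
ring 4 [223.0695 137.9281] (204, 119, 40, 39) [0.4706 0.2636 0.016 ]
   rect ((-0.3414592742919922, -0.1884136199951172), (40.516868591308594, 39.321083068847656), 76.1686019897461)
  tri [0.4709 0.2615 0.0281]
sleeve 3 [297.8616 120.0818] (282, 104, 33, 33) [0.4704 0.1819 0.049 ]
   rect ((-0.02931499481201172, -0.07961463928222656), (38.90644836425781, 39.33018493652344), 78.7853012084961)
sleeve 4 [304.346  121.7815] (283, 100, 44, 44) [0.4704 0.1821 0.049 ]
   rect ((0.13765621185302734, -0.2376117706298828), (39.219932556152344, 39.52591323852539), 78.76509857177734)
  tri [0.4701 0.1815 0.0407]
spec 3 [282.8909  59.6909] (277, 50, 16, 19) [0.5463 0.1845 0.054 ]
   rect ((1.0212602615356445, -1.2551898956298828), (17.047626495361328, 17.981204986572266), 26.489990234375)
spec 4 [286.2667  37.3778] (276, 28, 21, 20) [0.5494 0.1823 0.054 ]
   rect ((-0.03246903419494629, -0.18552589416503906), (13.901923179626465, 14.020892143249512), 25.8251895904541)
  tri [0.5377 0.1867 0.106 ]
[0.5574 0.179  0.054 ]
[0.5459 0.1729 0.054 ]
[0.54   0.1845 0.054 ]
[0.5476 0.191  0.054 ]
```

```bash
python3 -m jog '{"dp":[[30,-28,0],[60,-55,20],[60,-55,60],[60,-55,100],[60,-55,120],[60,-55,130],[60,-55,137],[60,-55,142],[60,-55,143],[60,-55,143],[60,-55,143]],"delta_rot":[[0,0,0],[0,0,0],[0,0,0],[0,0,0],[0,0,0],[0,0,0],[0,0,0],[0,0,0],[0,0,0],[0,0,0],[0,0,0]],"gripper":[0.4,0.4,0.4,0.4,0.4,0.4,0.4,0.4,0.4,0.4,0.4]}' 15
```

```text
time: 6.95
position: [0.4702, 0.264, 0.0077]
tool_rot: [0.995, -0.103, 0.001, -0.0]
ft_force: [0.2, 0.5, -0.1]
grip_width: 0.0613
grip_force: 0.0
```

```bash
python3 -m jog '{"dp":[[0,0,0],[0,0,0],[0,0,0],[0,0,0],[0,0,0],[0,0,0],[0,0,0],[0,0,0]],"delta_rot":[[0,0,0],[0,0,0],[0,0,0],[0,0,0],[0,0,0],[0,0,0],[0,0,0],[0,0,0]],"gripper":[-0.3,-0.3,-0.3,-0.3,-0.3,-0.3,-0.3,-0.3]}' 15
```

```text
time: 7.75
position: [0.4695, 0.2637, 0.0068]
tool_rot: [0.995, -0.103, -0.0, 0.0]
ft_force: [-0.2, 0.6, 0.7]
grip_width: 0.0308
grip_force: 0.0
```

```bash
python3 - <<'E'
from h import *
o,im=snap('wrist','w5.png');snap('scene','s5.png')
b=cv2.imread('pics/s5.png')[220:370,320:480]
b=cv2.resize(b,(480,450),interpolation=cv2.INTER_CUBIC);a=cv2.resize(im[130:370,130:430,::-1],(320,256))
cv2.imwrite('pics/c5.png',cv2.hconcat([b,cv2.copyMakeBorder(a,0,194,0,0,0)]))
E
```

```text
(no output)
```

View pics/c5.png

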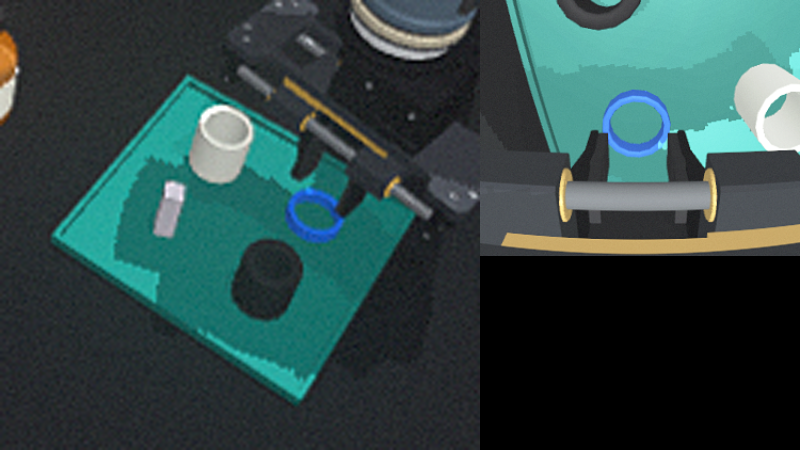

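The fingers squeezed the ring out forwards. It now lies just ahead of the fingertips, still flat, at about (276,245) in the wrist image. I need to find out why before I grasp again.

```bash
python3 - <<'E'
from h import *
import json
np.set_printoptions(precision=4,suppress=True)
im=cv2.imread('pics/w5.png');o=robot.get_obs()
print(o['position'],o['tool_rot'])
i=im.astype(int);m=((i[...,0]-i[...,1]>50)&(i[...,0]-i[...,2]>60)).astype(np.uint8);m[300:]=0
ks=cv2.findContours(m,cv2.RETR_EXTERNAL,cv2.CHAIN_APPROX_NONE)[0];K=max(ks,key=len)
print(cv2.boundingRect(K))
for z in(.004,.016): 
    u,v,w,h=cv2.boundingRect(K);print(z,atz('wrist',(u+w/2,v),z,o),atz('wrist',(u+w/2,v+h),z,o),atz('wrist',(u,v+h*.5),z,o),atz('wrist',(u+w,v+h*.5),z,o))
print(proj('wrist',[o['position'],[*o['position'][:2],.016]],o))
s=cv2.imread('pics/s5.png').astype(int);m=((s[...,0]-s[...,1]>50)&(s[...,0]-s[...,2]>60)).astype(np.uint8)
K=max(cv2.findContours(m,cv2.RETR_EXTERNAL,cv2.CHAIN_APPROX_NONE)[0],key=len);u,v,w,h=cv2.boundingRect(K);print((u,v,w,h),atz('scene',(u+w/2,v+h/2),.010))
cv2.imwrite('pics/c6.png',cv2.resize(im[180:320,180:380],(800,560),interpolation=cv2.INTER_CUBIC))
E
```

```text
[0.4696 0.2637 0.0068] [ 0.9946 -0.1034 -0.     -0.    ]
(245, 214, 64, 64)
0.004 [0.4896 0.26   0.004 ] [0.4439 0.2696 0.004 ] [0.4721 0.2856 0.004 ] [0.4633 0.2437 0.004 ]
0.016 [0.4934 0.2592 0.016 ] [0.4504 0.2683 0.016 ] [0.4769 0.2832 0.016 ] [0.4686 0.2438 0.016 ]
[[277.6939 244.9866]
 [277.7034 250.7006]]
(38, 246, 118, 125) [ 0.9658 -0.257   0.01  ]
```

View pics/c6.png

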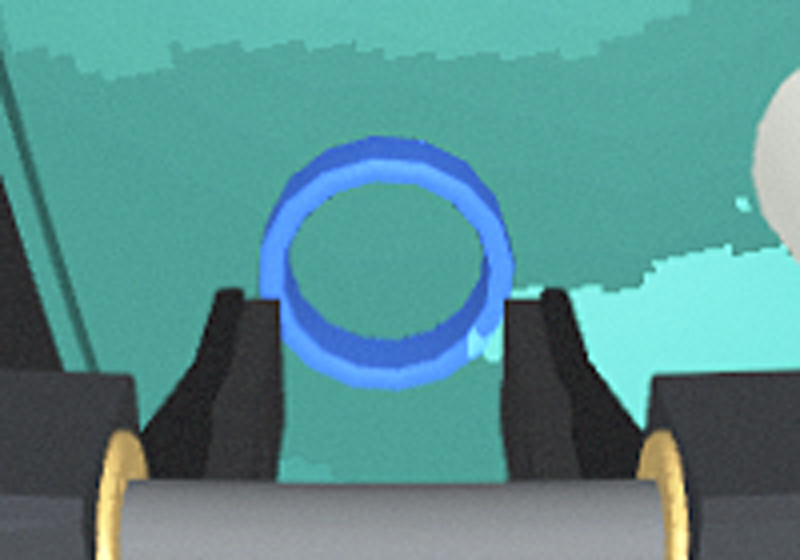

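```bash
python3 - <<'E'
from h import *
o=robot.get_obs();Rm=R.from_quat(o['tool_rot']).as_matrix()
for z in np.arange(.0,.05,.005):
    a=atz('wrist',(250,255),z,o);b=atz('wrist',(306.2,255),z,o);c=(a+b)/2-o['position'];print(round(z,3),round(np.linalg.norm(a-b),4),np.round(Rm.T@c,4))
E
```

```text
0.0 0.0388 [-0.0105  0.0003  0.0068]
0.005 0.0378 [-0.0082  0.0003  0.0018]
0.01 0.0368 [-0.0059  0.0003 -0.0032]
0.015 0.0359 [-0.0035  0.0003 -0.0082]
0.02 0.0349 [-0.0012  0.0002 -0.0132]
0.025 0.034 [ 0.0011  0.0002 -0.0182]
0.03 0.033 [ 0.0035  0.0002 -0.0232]
0.035 0.0321 [ 0.0058  0.0002 -0.0282]
0.04 0.0311 [ 0.0081  0.0002 -0.0332]
0.045 0.0302 [ 0.0104  0.0002 -0.0382]
```

```bash
python3 - <<'E'
from h import *
np.set_printoptions(precision=1,suppress=True)
o=robot.get_obs();Rm=R.from_quat(o['tool_rot']).as_matrix()
for t in(0,-.01,-.02,-.03,-.04):
  for x in (-.0095,.0095):
    P=[o['position']+Rm@np.array([x,s*.0154,t]) for s in(1,-1)]
    print(t,x,((proj('scene',P)-[320,220])*3).tolist(),((proj('wrist',P,o)-180)*4).tolist())
c=cv2.imread('pics/s5.png')[265:305,395:450];cv2.imwrite('pics/c7.png',cv2.resize(c,(770,560),interpolation=cv2.INTER_CUBIC))
E
```

```text
0 -0.0095 [[302.6628953886794, 192.51582860351493], [335.9236460700914, 219.54288163329863]] [[482.95544978058615, 311.8158106929602], [298.61754334558907, 311.91108244889483]]
0 0.0095 [[286.8788381817865, 205.5329332069491], [320.1607601229428, 233.04405457611142]] [[485.95189862940174, 205.71301472316372], [295.56198042944027, 205.80507333334924]]
-0.01 -0.0095 [[305.9963138830143, 184.90291951969806], [339.57074424186885, 211.99869143761572]] [[487.04580223439916, 338.57193476579937], [294.6095659655699, 338.6734577068419]]
-0.01 0.0095 [[290.12336820676603, 197.94899881736706], [323.72042563645084, 225.53372869908264]] [[490.4284191896893, 228.66586724189415], [291.16880760807373, 228.76393794598073]]
-0.02 -0.0095 [[309.3800314364182, 177.17513672160135], [343.27387493656016, 204.33859539292644]] [[491.4787575214875, 367.71117878892073], [290.26618049310923, 367.8198106427528]]
-0.02 0.0095 [[293.4173056476342, 190.24957694652386], [327.3352918692819, 217.90693811794267]] [[495.31639564971124, 253.83297232398638], [286.3720233277187, 253.93792223182936]]
-0.03 -0.0095 [[312.81519517237314, 169.32986039212358], [347.0343394414962, 196.5599017265788]] [[496.2937938305852, 399.5324739520536], [285.5487873227801, 399.6492416976537]]
-0.03 0.0095 [[296.76178772073706, 182.43200940537997], [331.00665287432673, 210.16095258770986]] [[500.6707276511711, 281.5282965209625], [281.11780481986557, 281.6411819763574]]
-0.04 -0.0095 [[316.30298736339125, 161.36439044030323], [350.85347965279465, 188.65983466477644]] [[501.5354333528228, 434.37911800848974], [280.41386775107276, 434.5052586753152]]
-0.04 0.0095 [[300.15798681285173, 174.4935557956868], [334.7358434711281, 202.29295585227192]] [[506.5554051064287, 312.12254644313543], [275.3434248681847, 312.2446662558709]]
```

View pics/c7.png

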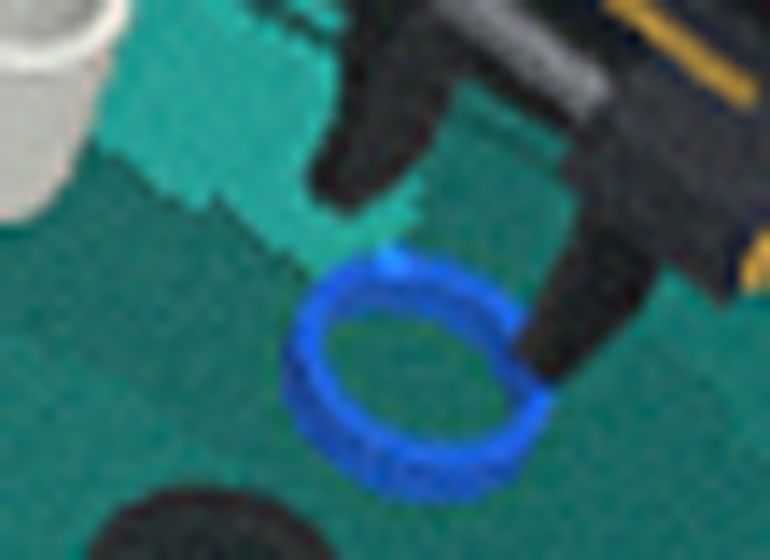

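The fingers aren't holding anything. Both views put the visible fingertips about 30 mm above the reported TCP, so they closed over the top of the undisturbed ring. I'll open again and measure where the tips are at the working opening.

```bash
python3 -m jog '{"dp":[[0,0,0],[0,0,0],[0,0,0],[0,0,0]],"delta_rot":[[0,0,0],[0,0,0],[0,0,0],[0,0,0]],"gripper":[0.2,0.2,0.2,0.2]}'; python3 - <<'E'
from h import *
np.set_printoptions(precision=1,suppress=True)
o,im=snap('wrist','w6.png');w=o['grip_width']
Rm=R.from_quat(o['tool_rot']).as_matrix()
_,s=snap('scene','s6.png')
for t in(0,-.01,-.02,-.03,-.04):
    P=[o['position']+Rm@np.array([.0095,q*w/2,t]) for q in(1,-1)]
    print(t,w,((proj('scene',P)-[395,265])*10).tolist(),((proj('wrist',P,o)-[220,200])*3-[0,0]+[0,0]).tolist())
a=cv2.resize(s[265:305,395:450,::-1],(550,400),interpolation=cv2.INTER_CUBIC)
b=cv2.resize(im[200:300,220:340,::-1],(360,300),interpolation=cv2.INTER_CUBIC)
g=np.zeros((400,800,3),np.uint8);g[:,:420]=a[:,:420];g[:300,440:]=b;cv2.imwrite('pics/c8.png',g)
E
```

```text
time: 8.25
position: [0.4695, 0.2637, 0.0068]
tool_rot: [0.995, -0.103, -0.0, 0.0]
ft_force: [-0.2, 0.0, 0.1]
grip_width: 0.0501
grip_force: 0.0
0 0.050107148977842256 [[172.33317042918486, 206.96697116609016], [352.8412493702888, 356.1686470025859]] [[288.8754179874086, 94.11464593570528], [57.25099584796544, 94.22660770791359]]
-0.01 0.050107148977842256 [[182.83315534764654, 181.61766424061], [365.05075780067045, 331.2188741557412]] [[294.26791103351917, 111.25890436399749], [51.91968326194706, 111.3781270970135]]
-0.02 0.050107148977842256 [[193.4921351612934, 155.88450815449278], [377.45069685457054, 305.87996190766887]] [[300.1508581121807, 130.04507784076998], [46.10353720575188, 130.1725981841254]]
-0.03 0.050107148977842256 [[204.31374876563495, 129.75871780187276], [390.0455567431004, 280.1427346434883]] [[306.5886200792557, 150.70319964337858], [39.73894003114475, 150.84027746302442]]
-0.04 0.050107148977842256 [[215.301746953744, 103.23123793118668], [402.8399699634451, 253.99772599089204]] [[313.6559237700796, 173.50408140316478], [32.75202887950661, 173.6522614607121]]
```

View pics/c8.png

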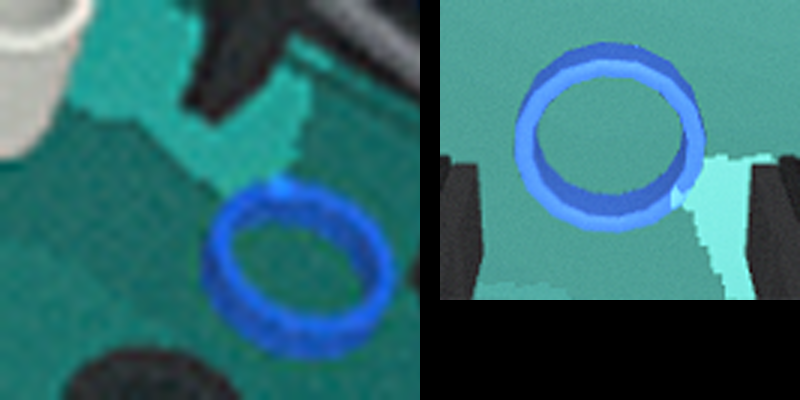

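Both views agree that the tips sit about 33 mm behind the reported TCP, at openings of 31 and 50 mm. The ring is undisturbed and centred between the fingers. I'll go down in small steps and watch the force.

```bash
python3 -m jog '{"dp":[[0,0,10],[0,0,18],[0,0,23],[0,0,25],[0,0,25],[0,0,25]],"delta_rot":[[0,0,0],[0,0,0],[0,0,0],[0,0,0],[0,0,0],[0,0,0]],"gripper":[0.25,0.25,0.25,0.25,0.25,0.25]}' && python3 -m jog '{"dp":[[0,0,2],[0,0,4],[0,0,6],[0,0,6],[0,0,6]],"delta_rot":[[0,0,0],[0,0,0],[0,0,0],[0,0,0],[0,0,0]],"gripper":[0.25,0.25,0.25,0.25,0.25]}'
```

```text
time: 8.95
position: [0.4696, 0.2638, -0.0182]
tool_rot: [0.995, -0.103, -0.0, 0.0]
ft_force: [0.4, -0.6, -0.3]
grip_width: 0.0542
grip_force: 0.0
time: 9.45
position: [0.4695, 0.2637, -0.0242]
tool_rot: [0.995, -0.103, -0.0, 0.0]
ft_force: [-0.2, -0.3, 0.2]
grip_width: 0.0543
grip_force: 0.0
```

```bash
python3 -m jog '{"dp":[[0,0,0],[0,0,1],[0,0,1],[0,0,1],[0,0,1],[0,0,1],[0,0,1],[0,0,1]],"delta_rot":[[0,0,0],[0,0,0],[0,0,0],[0,0,0],[0,0,0],[0,0,0],[0,0,0],[0,0,0]],"gripper":[-0.3,-0.3,-0.3,-0.3,-0.3,-0.3,-0.3,-0.3]}' 15
```

```text
time: 10.25
position: [0.4695, 0.2637, -0.0251]
tool_rot: [0.995, -0.103, 0.0, 0.0]
ft_force: [0.4, 0.6, -0.1]
grip_width: 0.0398
grip_force: 15.0
```

```bash
python3 -m jog '{"dp":[[0,0,-20],[0,0,-60],[0,0,-105],[0,0,-150],[0,0,-175],[0,0,-175]],"delta_rot":[[0,0,0],[0,0,0],[0,0,0],[0,0,0],[0,0,0],[0,0,0]],"gripper":[-0.3,-0.3,-0.3,-0.3,-0.3,-0.3]}' && python3 -m jog '{"dp":[[15,30,0],[33,66,0],[53,106,0],[73,147,0],[93,187,0],[113,228,0],[133,268,0],[153,308,0],[173,350,0],[193,390,0],[205,414,0],[211,425,0]],"delta_rot":[[0,0,0],[0,0,0],[0,0,0],[0,0,0],[0,0,0],[0,0,0],[0,0,0],[0,0,0],[0,0,0],[0,0,0],[0,0,0],[0,0,0]],"gripper":[-0.3,-0.3,-0.3,-0.3,-0.3,-0.3,-0.3,-0.3,-0.3,-0.3,-0.3,-0.3]}' && python3 -m jog '{"dp":[[0,0,0],[0,0,0],[0,0,0]],"delta_rot":[[0,0,0],[0,0,0],[0,0,0]],"gripper":[-0.3,-0.3,-0.3]}'; python3 - <<'E'
from h import *
np.set_printoptions(precision=4,suppress=True)
o,im=snap('wrist','w7.png');print(o['position'],o['tool_rot'],o['grip_width'])
i=im.astype(int);m=((i[...,2]-i[...,1]>50)&(i[...,2]-i[...,0]>60)).astype(np.uint8);m[330:]=0;m[:,:230]=0;m[:,330:]=0
K=max(cv2.findContours(m,cv2.RETR_EXTERNAL,cv2.CHAIN_APPROX_NONE)[0],key=len);print(cv2.boundingRect(K))
Rm=R.from_quat(o['tool_rot']).as_matrix()
a=np.linspace(0,6.28,25)
for z in(.029,.041): 
    P=[o['position']+Rm@np.array([.0205*np.cos(t),.0205*np.sin(t),-z]) for t in a];q=proj('wrist',P,o);print(z,q.min(0),q.max(0))
b=im.copy();
for z in (.012,.042):
  q=proj('wrist',[[.5893+.015*np.cos(t),-.1963+.015*np.sin(t),z] for t in a],o)
  cv2.polylines(b,[np.int32(q*16)],1,(255,0,0),1,shift=4)
cv2.imwrite('pics/c9.png',cv2.resize(b[180:330,180:380,::-1],(800,600),interpolation=cv2.INTER_CUBIC))
E
```

```text
time: 10.85
position: [0.4725, 0.2648, 0.1541]
tool_rot: [0.995, -0.103, 0.004, -0.002]
ft_force: [1.4, -0.1, -0.2]
grip_width: 0.0397
grip_force: 15.0
time: 12.05
position: [0.5883, -0.1983, 0.1482]
tool_rot: [0.994, -0.105, -0.001, -0.0]
ft_force: [-0.1, 0.3, -0.7]
grip_width: 0.0398
grip_force: 15.0
time: 12.35
position: [0.5878, -0.1934, 0.1494]
tool_rot: [0.995, -0.103, -0.001, -0.001]
ft_force: [0.2, 0.1, -0.3]
grip_width: 0.04
grip_force: 15.0
[ 0.5878 -0.1934  0.1494] [ 0.9947 -0.1025 -0.0009 -0.0006] 0.03999038853765579
(241, 232, 74, 69)
0.029 [242.1563 231.5095] [313.301  295.0266]
0.041 [239.9853 239.7669] [315.5052 306.0667]
```

View pics/c9.png

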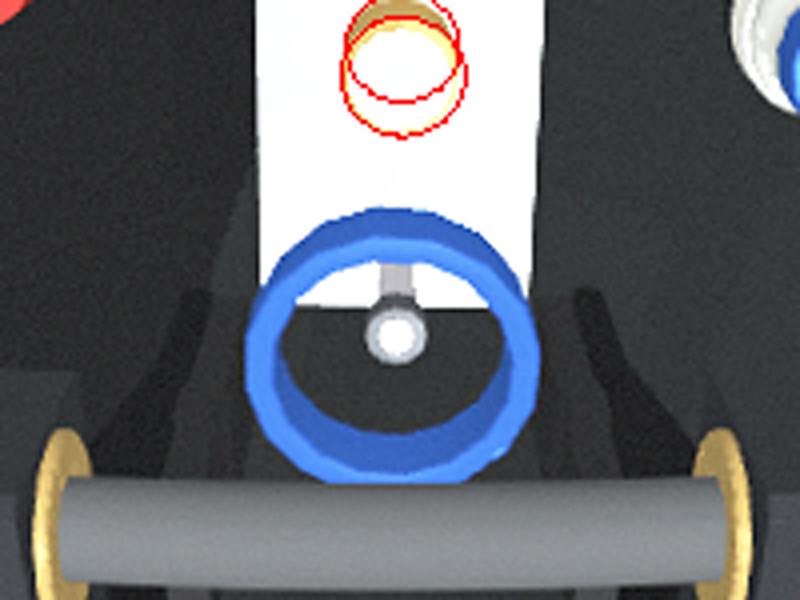

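```bash
python3 -m jog '{"dp":[[0,0,30],[0,0,60],[0,0,85],[0,0,88],[0,0,88],[0,0,88],[0,0,88]],"delta_rot":[[0,0,0],[0,0,0],[0,0,0],[0,0,0],[0,0,0],[0,0,0],[0,0,0]],"gripper":[-0.3,-0.3,-0.3,-0.3,-0.3,-0.3,-0.3]}';python3 - <<'E'
from h import *
np.set_printoptions(precision=4,suppress=True)
o,im=snap('wrist','w8.png');print(o['position'],o['tool_rot'])
i=im.astype(int);m=((i[...,2]-i[...,1]>50)&(i[...,2]-i[...,0]>60)).astype(np.uint8)
m[330:]=0;m[:,:225]=0;m[:,335:]=0
K=max(cv2.findContours(m,cv2.RETR_EXTERNAL,cv2.CHAIN_APPROX_NONE)[0],key=len);print(cv2.boundingRect(K))
T=R.from_quat(o['tool_rot']).as_matrix()
q=proj('wrist',[o['position']+T@np.array([.0205*np.cos(t),.0205*np.sin(t),-z]) for t in np.linspace(0,6.28,60) for z in(.029,.041)],o);print(q.min(0),q.max(0))
print('to shaft, tool mm',T.T@(np.array([.5893,-.1963,.012])-o['position'])*1e3)
E
```

```text
time: 13.1
position: [0.5899, -0.1959, 0.0636]
tool_rot: [0.995, -0.103, 0.002, 0.001]
ft_force: [-0.4, -0.1, -0.5]
grip_width: 0.0397
grip_force: 15.0
[ 0.5899 -0.1959  0.0636] [ 0.9947 -0.1032  0.0016  0.0006]
(241, 232, 74, 69)
[239.9507 231.5049] [315.527  306.0228]
to shaft, tool mm [-0.6358  0.4181 51.6019]
```

```bash
python3 -m jog '{"dp":[[0,0,15],[0,0,30],[0,0,39],[0,0,39],[0,0,39],[0,0,39]],"delta_rot":[[0,0,0],[0,0,0],[0,0,0],[0,0,0],[0,0,0],[0,0,0]],"gripper":[-0.3,-0.3,-0.3,-0.3,-0.3,-0.3]}';python3 - <<'E'
from h import *
np.set_printoptions(precision=4,suppress=True)
o=robot.get_obs();T=R.from_quat(o['tool_rot']).as_matrix()
print(o['position'],'to shaft, tool mm',T.T@(np.array([.5893,-.1963,.012])-o['position'])*1e3)
E
```

```text
time: 13.75
position: [0.5889, -0.1958, 0.023]
tool_rot: [0.995, -0.103, 0.0, 0.0]
ft_force: [-0.0, 0.7, 0.0]
grip_width: 0.0397
grip_force: 15.0
[ 0.5889 -0.1958  0.023 ] to shaft, tool mm [ 0.4515  0.4263 10.9692]
```

```bash
python3 -m jog '{"dp":[[0.4,0.4,4],[0.4,0.4,8],[0.4,0.4,12],[0.4,0.4,15],[0.4,0.4,18],[0.4,0.4,18]],"delta_rot":[[0,0,0],[0,0,0],[0,0,0],[0,0,0],[0,0,0],[0,0,0]],"gripper":[-0.3,-0.3,-0.3,-0.3,-0.3,-0.3]}' 8 && python3 -m jog '{"dp":[[0,0,4],[0,0,8],[0,0,12],[0,0,15],[0,0,15],[0,0,15]],"delta_rot":[[0,0,0],[0,0,0],[0,0,0],[0,0,0],[0,0,0],[0,0,0]],"gripper":[-0.3,-0.3,-0.3,-0.3,-0.3,-0.3]}'
```

```text
time: 14.35
position: [0.5885, -0.1958, 0.0043]
tool_rot: [0.995, -0.103, -0.0, -0.0]
ft_force: [-0.6, 0.1, -0.7]
grip_width: 0.0401
grip_force: 8.0
time: 14.95
position: [0.5888, -0.196, -0.0103]
tool_rot: [0.995, -0.103, -0.0, -0.0]
ft_force: [0.1, 0.2, -0.2]
grip_width: 0.0398
grip_force: 8.0
```

Sliding freely over the shaft, with about 7 mm to go.

```bash
python3 -m jog '{"dp":[[0,0,2],[0,0,4],[0,0,5],[0,0,6],[0,0,6],[0,0,6]],"delta_rot":[[0,0,0],[0,0,0],[0,0,0],[0,0,0],[0,0,0],[0,0,0]],"gripper":[-0.3,-0.3,-0.3,-0.3,-0.3,-0.3]}' 6
```

```text
time: 15.55
position: [0.5888, -0.196, -0.0162]
tool_rot: [0.995, -0.103, -0.0, -0.0]
ft_force: [-0.4, 0.4, -0.2]
grip_width: 0.0398
grip_force: 6.0
```

```bash
python3 -m jog '{"dp":[[0,0,1],[0,0,1],[0,0,1.5],[0,0,1.5]],"delta_rot":[[0,0,0],[0,0,0],[0,0,0],[0,0,0]],"gripper":[-0.3,-0.3,-0.3,-0.3]}' 6
```

```text
time: 15.95
position: [0.5889, -0.196, -0.0172]
tool_rot: [0.995, -0.103, 0.0, 0.0]
ft_force: [-2.2, 0.6, 3.9]
grip_width: 0.0401
grip_force: 6.0
```

Contact came at the predicted height. I'll release and rise.

```bash
python3 -m jog '{"dp":[[0,0,0],[0,0,0],[0,0,0],[0,0,0],[0,0,-10],[0,0,-35],[0,0,-75],[0,0,-120],[0,0,-165],[0,0,-175],[-30,0,-175],[-30,0,-175]],"delta_rot":[[0,0,0],[0,0,0],[0,0,0],[0,0,0],[0,0,0],[0,0,0],[0,0,0],[0,0,0],[0,0,0],[0,0,0],[0,0,0],[0,0,0]],"gripper":[0.25,0.25,0.25,0.25,0.25,0.25,0.25,0.25,0.25,0.25,0.25,0.25]}' 15;python3 - <<'E'
from h import *
np.set_printoptions(precision=4,suppress=True)
o,im=snap('wrist','w9.png');print(o['position'],o['tool_rot'])
i=im.astype(int);m=((i[...,2]-i[...,1]>50)&(i[...,2]-i[...,0]>60)).astype(np.uint8);m[:,320:]=0;m[:,:230]=0
K=max(cv2.findContours(m,cv2.RETR_EXTERNAL,cv2.CHAIN_APPROX_NONE)[0],key=len);print(cv2.boundingRect(K))
a=np.linspace(0,6.28,60)
for h in (.012,.02,.03):
  q=proj('wrist',[[.5893+.0205*np.cos(t),-.1963+.0205*np.sin(t),z] for t in a for z in(h,h+.012)],o);print(h,q.min(0),q.max(0)-q.min(0))
E
```

```text
time: 17.15
position: [0.5555, -0.188, 0.1575]
tool_rot: [0.995, -0.103, -0.002, -0.001]
ft_force: [0.3, 1.0, -0.9]
grip_width: 0.0541
grip_force: 0.0
[ 0.5555 -0.188   0.1575] [ 0.9946 -0.1034 -0.0024 -0.0009]
(260, 141, 39, 37)
0.012 [258.8266 140.0776] [40.0986 40.501 ]
0.02 [258.3692 140.7543] [41.0614 41.4851]
0.03 [257.7658 141.6468] [42.3313 42.7828]
```

The ring sits where predicted. Next, the white sleeve.

```bash
python3 -m jog '{"dp":[[-18,-38,0],[-36,-76,0],[-54,-114,0],[-72,-152,0],[-90,-190,0],[-108,-228,0],[-126,-266,0],[-144,-304,0],[-158,-334,0],[-164,-345,0],[-164,-345,0],[-164,-345,0]],"delta_rot":[[0,0,0],[0,0,0],[0,0,0],[0,0,0],[0,0,0],[0,0,0],[0,0,0],[0,0,0],[0,0,0],[0,0,0],[0,0,0],[0,0,0]],"gripper":[0.3,0.3,0.3,0.3,0.3,0.3,0.3,0.3,0.3,0.3,0.3,0.3]}' 15 && python3 -m jog '{"dp":[[0,0,0],[0,0,10],[0,0,50],[0,0,85],[0,0,85],[0,0,85],[0,0,85]],"delta_rot":[[0,0,0],[0,0,0],[0,0,0],[0,0,0],[0,0,0],[0,0,0],[0,0,0]],"gripper":[0.3,0.3,0.3,0.3,0.3,0.3,0.3]}' ;python3 - <<'E'
from h import *
np.set_printoptions(precision=4,suppress=True)
o,im=snap('wrist','w10.png');print(o['position'],o['tool_rot'])
T=R.from_quat(o['tool_rot']).as_matrix()
print('to sleeve mm',T.T@(np.array([.4704,.182,-.009])-o['position'])*1e3)
i=im.astype(int);m=(i.min(2)>170).astype(np.uint8);m[330:]=0
K=max(cv2.findContours(m,cv2.RETR_EXTERNAL,cv2.CHAIN_APPROX_NONE)[0],key=len);print(cv2.boundingRect(K))
q=proj('wrist',[[.4704+.0205*np.cos(t),.182+.0205*np.sin(t),z] for t in np.linspace(0,6.28,60) for z in(.004,.049)],o);print(q.min(0),q.max(0)-q.min(0))
E
```

```text
time: 18.4
position: [0.4707, 0.1808, 0.1572]
tool_rot: [0.995, -0.103, 0.0, 0.0]
ft_force: [0.1, -0.6, -0.2]
grip_width: 0.0566
grip_force: 0.0
time: 19.1
position: [0.4715, 0.1813, 0.0736]
tool_rot: [0.995, -0.104, 0.001, -0.0]
ft_force: [0.8, 0.7, 0.4]
grip_width: 0.0567
grip_force: 0.0
[0.4715 0.1813 0.0736] [ 0.9946 -0.1038  0.0013 -0.0003]
to sleeve mm [-1.4087 -0.364  82.5848]
(167, 311, 222, 13)
[249.0438 191.3122] [56.1188 67.3688]
```

```bash
python3 -m jog '{"dp":[[-0.7,-0.4,25],[-0.7,-0.4,50],[-0.7,-0.4,70],[-0.7,-0.4,80],[-0.7,-0.4,82],[-0.7,-0.4,82],[-0.7,-0.4,82]],"delta_rot":[[0,0,0],[0,0,0],[0,0,0],[0,0,0],[0,0,0],[0,0,0],[0,0,0]],"gripper":[0.3,0.3,0.3,0.3,0.3,0.3,0.3]}' && python3 -m jog '{"dp":[[0,0,0],[0,0,0],[0,0,0],[0,0,0],[0,0,0],[0,0,0],[0,0,0]],"delta_rot":[[0,0,0],[0,0,0],[0,0,0],[0,0,0],[0,0,0],[0,0,0],[0,0,0]],"gripper":[-0.3,-0.3,-0.3,-0.3,-0.3,-0.3,-0.3]}' 15
```

```text
time: 19.85
position: [0.4704, 0.1822, -0.0086]
tool_rot: [0.995, -0.103, 0.001, -0.0]
ft_force: [0.2, -0.0, 0.8]
grip_width: 0.0566
grip_force: 0.0
time: 20.55
position: [0.4697, 0.1821, -0.0093]
tool_rot: [0.995, -0.103, 0.0, -0.0]
ft_force: [0.1, -1.2, 5.2]
grip_width: 0.0404
grip_force: 15.0
```

```bash
python3 -m jog '{"dp":[[0,0,-15],[0,0,-50],[0,0,-95],[0,0,-140],[0,0,-160],[0,0,-160]],"delta_rot":[[0,0,0],[0,0,0],[0,0,0],[0,0,0],[0,0,0],[0,0,0]],"gripper":[-0.3,-0.3,-0.3,-0.3,-0.3,-0.3]}' && python3 -m jog '{"dp":[[12,21,0],[32,57,0],[52,92,0],[72,128,0],[92,164,0],[112,199,0],[132,235,0],[152,270,0],[172,306,0],[187,332,0],[194,345,0],[194,345,0]],"delta_rot":[[0,0,0],[0,0,0],[0,0,0],[0,0,0],[0,0,0],[0,0,0],[0,0,0],[0,0,0],[0,0,0],[0,0,0],[0,0,0],[0,0,0]],"gripper":[-0.3,-0.3,-0.3,-0.3,-0.3,-0.3,-0.3,-0.3,-0.3,-0.3,-0.3,-0.3]}' && python3 -m jog '{"dp":[[0,0,0],[0,0,30],[0,0,65],[0,0,85],[0,0,85],[0,0,85],[0,0,85],[0,0,85]],"delta_rot":[[0,0,0],[0,0,0],[0,0,0],[0,0,0],[0,0,0],[0,0,0],[0,0,0],[0,0,0]],"gripper":[-0.3,-0.3,-0.3,-0.3,-0.3,-0.3,-0.3,-0.3]}';python3 - <<'E'
from h import *
np.set_printoptions(precision=4,suppress=True)
o,im=snap('wrist','w11.png')
T=R.from_quat(o['tool_rot']).as_matrix()
print(o['position'],'to shaft, tool mm',T.T@(np.array([.5893,-.1963,.0107])-o['position'])*1e3,o['grip_width'])
a=np.linspace(0,6.28,40);b=im.copy()
for h in(.0133,.0583):
  for rr in(.0205,.01625):
    q=proj('wrist',[o['position']+T@np.array([rr*np.cos(t),rr*np.sin(t),-h]) for t in a],o);cv2.polylines(b,[np.int32(q*16)],1,(255,0,0),1,shift=4)
cv2.imwrite('pics/c11.png',cv2.resize(b[180:330,180:380,::-1],(800,600),interpolation=cv2.INTER_CUBIC))
E
```

```text
time: 21.15
position: [0.4718, 0.1824, 0.1532]
tool_rot: [0.995, -0.103, 0.004, -0.001]
ft_force: [1.0, 0.1, 0.3]
grip_width: 0.0401
grip_force: 15.0
time: 22.35
position: [0.5878, -0.1968, 0.1483]
tool_rot: [0.995, -0.105, -0.001, -0.001]
ft_force: [-0.6, -0.0, -0.2]
grip_width: 0.0401
grip_force: 15.0
time: 23.15
position: [0.5894, -0.1956, 0.0671]
tool_rot: [0.995, -0.103, 0.001, 0.001]
ft_force: [0.1, 0.6, 0.3]
grip_width: 0.0404
grip_force: 15.0
[ 0.5894 -0.1956  0.0671] to shaft, tool mm [-0.1398  0.6395 56.3707] 0.04042384464213084
```

View pics/c11.png

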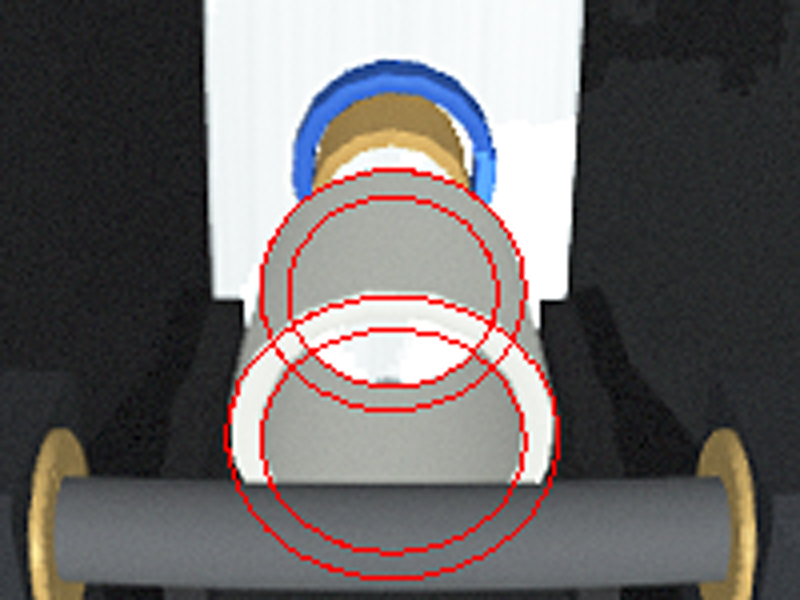

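The overlay shows the sleeve upright and centred in the hand, with the ring flat around the shaft. That was my eleventh picture view, one over the limit of 10, so from here I'll use numbers only.

```bash
python3 -m jog '{"dp":[[0,0.2,15],[0,0.2,25],[0,0.2,29],[0,0.2,33],[0,0.2,37],[0,0.2,41],[0,0.2,44],[0,0.2,44]],"delta_rot":[[0,0,0],[0,0,0],[0,0,0],[0,0,0],[0,0,0],[0,0,0],[0,0,0],[0,0,0]],"gripper":[-0.3,-0.3,-0.3,-0.3,-0.3,-0.3,-0.3,-0.3]}' 10 && python3 -m jog '{"dp":[[0,0,3],[0,0,6],[0,0,8],[0,0,9],[0,0,9]],"delta_rot":[[0,0,0],[0,0,0],[0,0,0],[0,0,0],[0,0,0]],"gripper":[-0.3,-0.3,-0.3,-0.3,-0.3]}'
```

```text
time: 24.0
position: [0.588, -0.1956, 0.0209]
tool_rot: [0.995, -0.103, -0.0, -0.0]
ft_force: [-0.7, -0.2, -0.4]
grip_width: 0.0399
grip_force: 10.0
time: 24.5
position: [0.5882, -0.1957, 0.0122]
tool_rot: [0.995, -0.103, -0.0, -0.0]
ft_force: [1.1, 0.4, -0.3]
grip_width: 0.0402
grip_force: 10.0
```

```bash
python3 -m jog '{"dp":[[0.5,0,1],[0.5,0,1.5],[0.5,0,2],[0.5,0,2]],"delta_rot":[[0,0,0],[0,0,0],[0,0,0],[0,0,0]],"gripper":[-0.3,-0.3,-0.3,-0.3]}' 6
```

```text
time: 24.9
position: [0.5889, -0.1959, 0.0108]
tool_rot: [0.995, -0.103, 0.0, 0.0]
ft_force: [-0.6, 0.1, 2.8]
grip_width: 0.0408
grip_force: 6.0
```

The sleeve is seated. I'll release, rise, and go to the specimen, turning to its faces on the way.

```bash
python3 -m jog '{"dp":[[0,0,0],[0,0,0],[0,0,0],[0,0,0],[0,0,-10],[0,0,-35],[0,0,-75],[0,0,-120],[0,0,-150],[0,0,-150]],"delta_rot":[[0,0,0],[0,0,0],[0,0,0],[0,0,0],[0,0,0],[0,0,0],[0,0,0],[0,0,0],[0,0,0],[0,0,0]],"gripper":[0.25,0.25,0.25,0.25,0.25,0.25,0.25,0.25,0.25,0.25]}' 15 && python3 -m jog '{"dp":[[-11,-36,0],[-24,-74,0],[-37,-114,0],[-50,-154,0],[-63,-194,0],[-76,-234,0],[-89,-274,0],[-102,-314,0],[-112,-348,0],[-117,-362,0],[-117,-362,0],[-117,-362,0]],"delta_rot":[[0,0,-0.06],[0,0,-0.13],[0,0,-0.2],[0,0,-0.27],[0,0,-0.34],[0,0,-0.41],[0,0,-0.48],[0,0,-0.55],[0,0,-0.62],[0,0,-0.657],[0,0,-0.657],[0,0,-0.657]],"gripper":[0.25,0.25,0,0,-0.2,-0.2,-0.2,-0.2,-0.2,-0.2,-0.2,-0.2]}' && python3 -m jog '{"dp":[[-20,0,0],[-20,0,20],[-20,0,20],[-20,0,20],[-20,0,20]],"delta_rot":[[0,0,0],[0,0,0],[0,0,0],[0,0,0],[0,0,0]],"gripper":[-0.2,-0.2,-0.2,-0.2,-0.2]}';python3 - <<'E'
from h import *
np.set_printoptions(precision=4,suppress=True)
o,im=snap('wrist','w12.png');print(o['position'],R.from_quat(o['tool_rot']).as_matrix()[:,0])
q=proj('wrist',[[.5494,.1823,.054]],o)[0];print(q)
print(robot.search_frame('specimen','wrist')[:2])
i=im.astype(int);m=((i[...,0]>205)&(abs(i[...,0]-i[...,2])<40)).astype(np.uint8)
K=min((k for k in cv2.findContours(m,cv2.RETR_EXTERNAL,cv2.CHAIN_APPROX_NONE)[0] if len(k)>20),key=lambda k:np.hypot(*(k.reshape(-1,2).mean(0)-q)))
P=np.array([atz('wrist',p,.054,o)[:2] for p in K.reshape(-1,2)]).astype(np.float32)*1e3
r=cv2.minAreaRect(P-[550,180]);print(r,cv2.boundingRect(K))
E
```

```text
time: 25.9
position: [0.5924, -0.1977, 0.1667]
tool_rot: [0.995, -0.103, 0.006, 0.002]
ft_force: [0.2, -0.7, -0.5]
grip_width: 0.0543
grip_force: 0.0
time: 27.1
position: [0.5486, 0.1816, 0.16]
tool_rot: [0.975, 0.223, -0.0, 0.0]
ft_force: [-0.1, -0.9, 1.0]
grip_width: 0.0348
grip_force: 0.0
time: 27.6
position: [0.5318, 0.173, 0.1409]
tool_rot: [0.975, 0.222, 0.001, 0.0]
ft_force: [-0.4, -0.1, -0.2]
grip_width: 0.0346
grip_force: 0.0
[0.5318 0.173  0.1409] [0.9012 0.4335 0.0012]
[277.0987 186.1252]
[{'rect': [269.9, 170.9, 283.3, 193.3], 'score': 0.94}]Traceback (most recent call last):
  File "<stdin>", line 9, in <module>
cv2.error: OpenCV(4.12.0) /io/opencv/modules/imgproc/src/convhull.cpp:143: error: (-215:Assertion failed) total >= 0 && (depth == CV_32F || depth == CV_32S) in function 'convexHull'
```

```bash
python3 - <<'E'
from h import *
np.set_printoptions(precision=4,suppress=True)
o=robot.get_obs();im=cv2.imread('pics/w12.png')
q=proj('wrist',[[.5494,.1823,.054]],o)[0]
print(im[165:200:2,276].tolist())
i=im.astype(int)
for th in(170,190,205):
  m=((i[...,2]>th)&(abs(i[...,0]-i[...,2])<40)).astype(np.uint8)
  K=min((k for k in cv2.findContours(m,cv2.RETR_EXTERNAL,cv2.CHAIN_APPROX_NONE)[0] if len(k)>20),key=lambda k:np.hypot(*(k.reshape(-1,2).mean(0)-q)))
  P=(np.array([atz('wrist',p,.054,o)[:2] for p in K.reshape(-1,2)])*1e3-[550,180]).astype(np.float32)
  print(cv2.minAreaRect(P),cv2.boundingRect(K))
# predicted bbox of specimen
T=R.from_quat(o['tool_rot']).as_matrix()
Z=R.from_euler('z',25.8,degrees=True).as_matrix()
for z in(.054,.004):
  Q=proj('wrist',[np.array([.5494,.1823,z])+Z@np.array([a,b,0]) for a in(-.007,.007) for b in(-.007,.007)],o);print(z,Q.min(0),Q.max(0))
d=T.T@(np.array([.5494,.1823,.002])-o['position'])*1e3;print(d)
E
```

```text
[[211, 219, 114], [213, 221, 116], [225, 225, 187], [230, 224, 228], [230, 225, 225], [228, 223, 223], [227, 222, 223], [255, 255, 255], [255, 255, 255], [255, 255, 255], [255, 255, 255], [255, 255, 255], [255, 255, 255], [255, 255, 255], [252, 249, 245], [185, 194, 98], [185, 195, 100], [182, 193, 99]]
((3.5614566802978516, 4.466924667358398), (21.863800048828125, 13.459911346435547), 25.708051681518555) (270, 169, 16, 25)
((3.1586527824401855, 4.269931793212891), (20.966894149780273, 13.459911346435547), 25.691482543945312) (270, 170, 16, 24)
((3.1586527824401855, 4.269931793212891), (20.966894149780273, 13.459911346435547), 25.691482543945312) (270, 170, 16, 24)
0.054 [269.7691 178.5432] [285.535  193.8351]
0.004 [270.8667 169.0374] [284.36   182.2165]
[ 19.5806  -0.3023 139.0449]
```

```bash
python3 -m jog '{"dp":[[19.5,-0.3,0],[19.5,-0.3,15],[19.5,-0.3,55],[19.5,-0.3,95],[19.5,-0.3,125],[19.5,-0.3,137],[19.5,-0.3,139],[19.5,-0.3,139],[19.5,-0.3,139]],"delta_rot":[[0,0,0],[0,0,0],[0,0,0],[0,0,0],[0,0,0],[0,0,0],[0,0,0],[0,0,0],[0,0,0]],"gripper":[-0.2,-0.2,-0.2,-0.2,-0.2,-0.2,-0.2,-0.2,-0.2]}' && python3 -m jog '{"dp":[[0,0,0],[0,0,0],[0,0,0],[0,0,0],[0,0,0],[0,0,0],[0,0,0],[0,0,0]],"delta_rot":[[0,0,0],[0,0,0],[0,0,0],[0,0,0],[0,0,0],[0,0,0],[0,0,0],[0,0,0]],"gripper":[-0.9,-0.9,-0.9,-0.9,-0.9,-0.9,-0.9,-0.9]}' 25
```

```text
time: 28.6
position: [0.5497, 0.1828, 0.003]
tool_rot: [0.975, 0.223, 0.002, 0.0]
ft_force: [0.5, -0.9, -0.0]
grip_width: 0.0345
grip_force: 0.0
time: 29.4
position: [0.5485, 0.1827, 0.0018]
tool_rot: [0.975, 0.223, 0.0, -0.0]
ft_force: [-1.6, 0.5, 5.9]
grip_width: 0.0138
grip_force: 25.0
```

```bash
python3 -m jog '{"dp":[[0,0,-15],[0,0,-50],[0,0,-95],[0,0,-140],[0,0,-150],[0,0,-150]],"delta_rot":[[0,0,0],[0,0,0],[0,0,0],[0,0,0],[0,0,0],[0,0,0]],"gripper":[-0.9,-0.9,-0.9,-0.9,-0.9,-0.9]}' && python3 -m jog '{"dp":[[-8,22,0],[-21,59,0],[-34,96,0],[-48,134,0],[-61,171,0],[-75,209,0],[-88,246,0],[-102,284,0],[-114,320,0],[-124,347,0],[-128,358,0],[-128,358,0]],"delta_rot":[[0,0,0],[0,0,0],[0,0,0],[0,0,0],[0,0,0],[0,0,0],[0,0,0],[0,0,0],[0,0,0],[0,0,0],[0,0,0],[0,0,0]],"gripper":[-0.9,-0.9,-0.9,-0.9,-0.9,-0.9,-0.9,-0.9,-0.9,-0.9,-0.9,-0.9]}' && python3 -m jog '{"dp":[[0,0,0],[0,0,15],[0,0,45],[0,0,65],[0,0,65],[0,0,65],[0,0,65],[0,0,65]],"delta_rot":[[0,0,0],[0,0,0],[0,0,0],[0,0,0],[0,0,0],[0,0,0],[0,0,0],[0,0,0]],"gripper":[-0.9,-0.9,-0.9,-0.9,-0.9,-0.9,-0.9,-0.9]}';python3 - <<'E'
from h import *
np.set_printoptions(precision=4,suppress=True)
o,im=snap('wrist','w13.png');snap('scene','s13.png')
T=R.from_quat(o['tool_rot']).as_matrix()
print(o['position'],'to go',T.T@(np.array([.5885,-.1957,.0398])-o['position'])*1e3,o['grip_width'])
# specimen in hand: predicted top quad / bottom, and sleeve top prediction
Q=lambda z:proj('wrist',[o['position']+T@np.array([a,b,-z]) for a in(-.007,.007) for b in(-.007,.007)],o).round(0).tolist()
print('bottom',Q(.0022),'top',Q(.0522))
for n in('specimen','white_sleeve','height_ring'):
  for c in('wrist','scene'): print(n,c,[(np.round(r['rect']).tolist(),round(r['score'],2)) for r in robot.search_frame(n,c)[:2]])
q=proj('wrist',[[.5893+.0205*np.cos(t),-.1963+.0205*np.sin(t),z] for t in np.linspace(0,6.28,60) for z in(.024,.069)],o);print('sleeve exp',q.min(0),q.max(0))
q=proj('scene',[[.5893+.0205*np.cos(t),-.1963+.0205*np.sin(t),z] for t in np.linspace(0,6.28,60) for z in(.024,.069)],o);print('sleeve exp scene',q.min(0),q.max(0))
E
```

```text
time: 30.0
position: [0.5495, 0.1828, 0.1539]
tool_rot: [0.975, 0.223, 0.003, 0.0]
ft_force: [0.4, 0.2, -1.0]
grip_width: 0.0135
grip_force: 25.0
time: 31.2
position: [0.5874, -0.1962, 0.1494]
tool_rot: [0.975, 0.222, -0.001, -0.001]
ft_force: [-0.7, 0.5, 0.0]
grip_width: 0.0142
grip_force: 25.0
time: 32.0
position: [0.5895, -0.1955, 0.0878]
tool_rot: [0.975, 0.223, 0.001, 0.001]
ft_force: [0.6, -0.4, -1.0]
grip_width: 0.0136
grip_force: 25.0
[ 0.5895 -0.1955  0.0878] to go [-1.0893 -0.4049 48.0343] 0.01362075589053428
bottom [[268.0, 256.0], [289.0, 256.0], [267.0, 236.0], [289.0, 236.0]] top [[265.0, 297.0], [292.0, 297.0], [264.0, 273.0], [292.0, 273.0]]
specimen wrist [([264.0, 238.0, 291.0, 293.0], 0.87)]
specimen scene [([233.0, 190.0, 240.0, 203.0], 0.4)]
white_sleeve wrist [([250.0, 193.0, 306.0, 256.0], 0.81)]
white_sleeve scene [([233.0, 204.0, 248.0, 227.0], 0.65), ([395.0, 299.0, 422.0, 329.0], 0.36)]
height_ring wrist [([266.0, 192.0, 292.0, 232.0], 0.64)]
height_ring scene [([232.0, 224.0, 244.0, 228.0], 0.57)]
sleeve exp [250.0907 192.2595] [307.6009 261.366 ]
sleeve exp scene [228.999  201.4099] [246.3843 225.5334]
```

The sleeve and the held specimen both match the prediction. Descending.

```bash
python3 -m jog '{"dp":[[-0.3,-0.3,10],[-0.3,-0.3,20],[-0.3,-0.3,28],[-0.3,-0.3,32],[-0.3,-0.3,36],[-0.3,-0.3,40],[-0.3,-0.3,41],[-0.3,-0.3,41]],"delta_rot":[[0,0,0],[0,0,0],[0,0,0],[0,0,0],[0,0,0],[0,0,0],[0,0,0],[0,0,0]],"gripper":[-0.9,-0.9,-0.9,-0.9,-0.9,-0.9,-0.9,-0.9]}' && python3 -m jog '{"dp":[[0,0,1],[0,0,2],[0,0,3],[0,0,4],[0,0,5],[0,0,5]],"delta_rot":[[0,0,0],[0,0,0],[0,0,0],[0,0,0],[0,0,0],[0,0,0]],"gripper":[-0.9,-0.9,-0.9,-0.9,-0.9,-0.9]}' 12
```

```text
time: 33.2
position: [0.5881, -0.1954, 0.0453]
tool_rot: [0.975, 0.223, -0.0, -0.0]
ft_force: [0.6, 0.7, -1.0]
grip_width: 0.0139
grip_force: 25.0
time: 33.8
position: [0.588, -0.1953, 0.0402]
tool_rot: [0.975, 0.223, -0.0, -0.0]
ft_force: [0.2, -0.2, -1.1]
grip_width: 0.0139
grip_force: 12.0
```

```bash
python3 -m jog '{"dp":[[0.3,0.5,0.7],[0.3,0.5,1.3],[0.3,0.5,1.8],[0.3,0.5,1.8]],"delta_rot":[[0,0,0],[0,0,0],[0,0,0],[0,0,0]],"gripper":[-0.9,-0.9,-0.9,-0.9]}' 6
```

```text
time: 34.2
position: [0.5888, -0.1956, 0.0398]
tool_rot: [0.975, 0.223, 0.0, 0.0]
ft_force: [-0.8, 1.3, 5.9]
grip_width: 0.0139
grip_force: 6.0
```

Contact came at exactly the expected height. I'll release and retreat.

```bash
python3 -m jog '{"dp":[[0,0,-0.8],[0,0,-1],[0,0,-1],[0,0,-1],[0,0,-1],[0,0,-10],[0,0,-30],[0,0,-65],[0,0,-105],[0,0,-130],[0,0,-130],[0,0,-130]],"delta_rot":[[0,0,0],[0,0,0],[0,0,0],[0,0,0],[0,0,0],[0,0,0],[0,0,0],[0,0,0],[0,0,0],[0,0,0],[0,0,0],[0,0,0]],"gripper":[-0.9,-0.3,-0.3,-0.3,-0.3,-0.3,-0.3,-0.3,-0.3,-0.3,-0.3,-0.3]}' && python3 -m jog '{"dp":[[-20,0,0],[-40,0,0],[-40,0,0],[-40,0,0]],"delta_rot":[[0,0,0],[0,0,0],[0,0,0],[0,0,0]],"gripper":[-0.3,-0.3,-0.3,-0.3]}'; python3 - <<'E'
from h import *
np.set_printoptions(precision=1,suppress=True)
o,_=snap('wrist','w14.png');snap('scene','s14.png');C=np.array([.5893,-.1963,0])
a=np.linspace(0,6.28,60);Z=R.from_euler('z',25.7,degrees=True).as_matrix()
cyl=lambda lo,hi:[C+[.0205*np.cos(t),.0205*np.sin(t),z] for t in a for z in(lo,hi)]
E={'specimen':[C+Z@np.array([x,y,z]) for x in(-.007,.007) for y in(-.007,.007) for z in(.042,.092)],'white_sleeve':cyl(.024,.069),'height_ring':cyl(.012,.024)}
for n in E:
  for c in('wrist','scene'):
    q=proj(c,E[n],o);print(n,c,'exp',np.r_[q.min(0),q.max(0)],'got',[(np.round(r['rect'],1).tolist(),round(r['score'],2)) for r in robot.search_frame(n,c)[:2]])
im=cv2.imread('pics/w14.png').astype(int);q=proj('wrist',[C+[0,0,.092]],o)[0]
m=(im.min(2)>250).astype(np.uint8)
print(q, proj('wrist',E['specimen'][1::2],o).tolist())
E
```

```text
time: 35.4
position: [0.5887, -0.1957, 0.1694]
tool_rot: [0.975, 0.223, 0.001, 0.0]
ft_force: [0.4, 0.5, -1.1]
grip_width: 0.0305
grip_force: 0.0
time: 35.8
position: [0.552, -0.2127, 0.1673]
tool_rot: [0.975, 0.223, -0.001, -0.001]
ft_force: [0.6, 0.0, 0.3]
grip_width: 0.0306
grip_force: 0.0
specimen wrist exp [271.5 150.  288.2 173.1] got []
specimen scene exp [233.1 198.1 241.4 217.2] got []
white_sleeve wrist exp [257.3 135.2 302.2 182.8] got [([258.9, 134.6, 300.0, 181.2], 0.65)]
white_sleeve scene exp [229.  201.4 246.4 225.5] got [([232.9, 205.4, 247.7, 228.1], 0.83)]
height_ring wrist exp [260.  134.5 299.1 173.8] got []
height_ring scene exp [230.3 213.9 246.6 228.7] got [([231.2, 203.4, 247.6, 227.9], 0.47), ([234.5, 225.9, 244.9, 230.2], 0.4)]
[279.9 164.9] [[288.1151416525404, 173.0751885216148], [271.6024886398561, 173.06083090213355], [288.2256871401737, 156.74986557942447], [271.5365334629482, 156.73317089099163]]
```

The sleeve is where it should be, but the specimen is bright against white and the network misses it. I'll check its pixels as numbers.

```bash
python3 - <<'E'
import cv2,numpy as np
g=cv2.imread('pics/w14.png',0)
print('cols 254..305 step2, rows 132..184 step2')
for r in range(132,186,2): print(r,' '.join('%3d'%v for v in g[r,254:306:2]))
s=cv2.imread('pics/s14.png',0)
print('scene')
for r in range(192,230,2): print(r,' '.join('%3d'%v for v in s[r,224:252]))
E
```

```text
cols 254..305 step2, rows 132..184 step2
132 255 255 255 255 255 255 255 255 255 255 255 255 255 255 255 255 255 255 255 255 255 255 255 255 255 255
134 255 255 255 255 255 255 255 255 255 255 255 255 255 255 255 255 255 255 255 255 255 255 255 255 255 255
136 255 255 255 255 255 255 255 255 255 255 162 166 168 186 190 174 244 255 255 255 255 255 255 255 255 255
138 255 255 255 255 255 255 255 255 172 198 203 204 194 201 209 207 207 187 209 255 255 255 255 255 255 255
140 255 255 255 255 255 255 255 200 198 249 255 255 255 255 255 255 255 205 202 213 255 255 255 255 255 255
142 255 255 255 255 255 255 199 246 255 255 255 255 255 255 255 255 255 255 255 196 226 255 255 255 255 255
144 255 255 255 255 255 173 255 255 255 255 220 221 220 218 221 217 235 255 255 255 225 255 255 255 255 255
146 255 255 255 255 238 255 255 254 207 207 255 255 255 255 255 241 218 215 252 255 255 249 255 255 255 255
148 255 255 255 255 251 255 255 211 249 255 255 255 255 255 255 255 255 222 195 253 254 255 249 255 255 255
150 255 255 255 254 255 255 214 237 255 254 216 211 207 209 214 207 255 255 221 249 255
[... 3366 characters left out ...]
 226
218  31 108 224 255 255 255 255 195 174 182 186 187 187 189 188 190 183 183 175 182 170 159 151 224 219 217 220 221
220 252 247 237 255 255 255 255 209 165 183 185 188 188 185 186 188 188 186 181 176 170 159 130 240 238 235 238 237
222 239 238 238 238 237 240 231 154 170 181 184 186 184 185 192 185 184 185 181 175 171 160  75 248 243 239 235 236
224 239 236 234 236 235 236 250 143 105 167 193 191 188 192 190 190 186 186 185 176 176  89  51 245 241 237 235 231
226 239 237 237 235 236 237 246 190 115  70  76 110 148 154 181 163 139 132  84  73  70  90 220 241 237 237 234 235
228 240 234 237 238 237 233 234 236 246 210 174 120  86  77  74  71  67  85 102 157 194 245 241 236 236 233 230 232
```

In the wrist image the specimen's top face spans columns 271–287 and rows 157–172; I expected 271.5–288 and 157–173. So it stands upright and centred in the sleeve.

```bash
python3 -c "
from rig import robot
print(robot.get_obs()['joint_velocities'].round(3)); print(robot.hand_in())"
```

```text
[-0.002 -0.003  0.002  0.002  0.002 -0.002]
the job is handed in; nothing more can be done
None
```

The mould is made up and handed in at about 36 s, though no verdict came back: ring flat on the plate, white sleeve on the ring, and specimen upright on the shaft, each lowered to contact and then released, with the last check matching the expected positions; I viewed 11 pictures, one over the limit of 10.

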